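# Index the bar-tool carousel and rest the tong on it

## Task

The tool carousel locks in five positions: press its bar handle down and keep it down to turn the table. Bring the twin-fork rest round to the upright brass pointer and let the handle come fully up so that the table is locked there and released; then lay the folded steel tong gently across both forks, down between the prongs, and leave everything else standing where it is.

Things in the scene. Friction and masses are not known exactly. Their poses are not given: they have to be found in the camera images.
- carousel_base: Fixed brass drum, foot diameter 210 mm, 45 mm high, on the oak board (top 15 mm above the work surface). Origin: centre of its underside; z is the turning axis. A flat strip runs from its foot along its own -x to the upright brass pointer (62 mm high, 171 mm from the axis), just outside the table's rim.
- turntable: Round wooden table, diameter 300 mm, top 59 mm above the drum's underside, where its origin lies on the axis. Stations every 72 deg, 115 mm from the axis: twin-fork rest on its -x, then counter-clockwise cup, cork disc, open box, ball-topped post (to 117 mm high). Rest is at the pointer when both -x axes agree. A detent (0.2 N m) pulls to the positions. May start between two, either way round.
- handle (a joint): How far the handle is pressed, m: 0 fully up, 0.015 on its stop; spring 7 N (top) to 13 N (bottom). Pressed over 12 mm the table turns freely; otherwise a lock bars it. Let go within 12 deg of a position it draws in and locks; let go elsewhere it also rises, and the lock then bars the table from entering a position until pressed again.
- handle_grip (a point): Point on the axis in the steel bar handle, 10 mm below the bar's top. Bar 80 mm long along the turntable's x, 16 mm thick, 32 mm tall; its top 117 mm above the drum's underside when up, its underside 26 mm above the table. It turns with the table; axes as the turntable's.
- fork_seat (a point): Middle of the twin-fork rest at the saddles' top faces (95 mm above the drum's underside, 36 mm above the table). Axes as the turntable's: x radial, y the direction the tong has to lie along. Forks at y = +50 and -50 mm; each saddle 10 mm wide along y, 38 mm clear between its prongs along x, opening to 46 mm; prongs rise 19 mm.
- service (a point): The place where fork_seat is when the twin-fork rest is locked at the pointer; fixed to the drum, axes as the drum's.
- tong: Folded steel tong lying flat on the oak board, 180 mm long along its x axis, 24 mm wide (y), 12 mm high, 110 g; origin at the centre of its underside. A round hinge end at -x, flat tips at +x. Either end may point either way on the rest.
- spoon: Steel bar spoon lying flat beside the tong, 205 mm long along x, handle 8 mm thick, bowl 28 mm wide at +x; a bystander.
- decanter: Closed glass decanter, diameter 110 mm, 225 mm high; bystander. Origin: centre of its underside.
- glass_a: Stemless wine glass, diameter 82 mm, 100 mm high; bystander. Origin: centre of its underside.
- glass_b: Second stemless wine glass, the same; bystander.
- jigger: Waisted steel jigger, diameter 42 mm, 80 mm high; bystander. Origin: centre of its underside.
- ice_mould: Black silicone ice mould tray, 110 x 160 x 35 mm; bystander. Origin: centre of its underside.
There are look-alikes about, which are no part of the job. Leave any brown or green look-alike of the tong alone.

How it is judged:
On the way:
1. with the tong still off the carousel, the twin-fork rest is at the pointer, the handle up and the carousel let go (horizontal distance between fork_seat and service below 0.008 m and value of joint handle below 0.003 m and contact force between the fingers and turntable below 0.2 N and contact force between tong and turntable below 0.05 N), for 0.3 s.
At the end, for the whole second after the job is handed in: Fork rest within 8 mm of the service point, handle up within 3 mm. Tong lies still on both saddles between the prongs, same side up, level within 0.1 rad, within 12 mm across, 28 mm lengthwise and 0.2 rad of the rest's middle and direction (horizontal distance between fork_seat and service below 0.008 m and value of joint handle below 0.003 m and x of tong in the frame of fork_seat between -0.012 and 0.012 m and y of tong in the frame of fork_seat between -0.028 and 0.028 m and z of tong in the frame of fork_seat between -0.004 and 0.005 m and angle between the x axis of tong and the y axis of fork_seat, either way round below 0.2 rad and angle between tong's own z axis and vertical below 0.1 rad and contact force between tong and turntable above 0.3 N and linear speed of tong below 0.02 m/s); the robot touches nothing.
It fails at once if a bystander is moved more than 25 mm (distance of any of spoon, decanter, glass_a, glass_b, jigger, ice_mould from where it was at the start of the episode above 0.025 m).
It fails at once if the tong is rammed or dropped onto the carousel (over 40 N) (contact force between tong and turntable above 40 N).
It also fails if it takes over 72 s, if anything falls off the work surface, if the arm or the gripper's body presses on something with over 40 N, if the wrist force passes 120 N, or if a joint passes its speed limit or range.

## Robot

A 6-joint arm with a two-finger parallel gripper is mounted at the origin on the work surface. World frame = base frame: x ahead of the robot, y to its left, z up, the work surface at z = 0. Lengths are in m, angles in rad, forces in N, time in s.
With the tool pointing down it reaches from about 0.375 to 0.975 m from the base axis. Payload 3.8 kg.
Tool frame: the origin (TCP) lies on the centre line of the jaws, within the pads' length; the fingertips stand 25 mm ahead of it and the grasp point (between the pads) lies 6 mm ahead of it; y points along the fingers, x is the direction in which the jaws open and shut, and the axes are right-handed (so a half turn about y gives the same grasp; the last joint's range is limited). The gripper opens to 88 mm and grips with 3 to 60 N. Pads are 18 mm wide; open, the fingers measure 123 mm over their backs; the gripper's body (75 mm by 187 mm) begins 45 mm behind the grasp point.
Start: joints at [-1.151, 0.264, 1.604, -0, 1.274, -0.037], TCP at [0.298, -0.606, 0.264] pointing down, gripper open.
Joint ranges: [-2.63, 2.63], [-0.94, 2.18], [0.31, 2.57], [-1.31, 4.45], [0, 2.66], [-2.55, 2.55]. Speed limits (rad/s): [2.57, 2.57, 3.14, 3.14, 3.14, 3.14].

## Interface

Orientations are given as a 3x3 rotation matrix whose columns are the frame's x, y, z axes.
In Python, from cell import robot gives the robot as it stands. Calls block until the motion is done:
- robot.goto(position, orientation): joint-space move of the TCP to a pose.
- robot.line_to(position, rot=None, speed=0.15, stop_force=None): straight line of the TCP; rot=None keeps the orientation; speed is the mean speed in m/s. With stop_force (N) it stops when the force on the tool has changed by that much, and returns True; else False.
- robot.set_joints(angles): joint-space move.
- robot.grip(opening): finger opening in m; the grip force is fixed at half the most; returns when the fingers have stopped.
- robot.hold(seconds).
- robot.ik(position, orientation): joint angles nearest the present ones, or None.
- robot.get_state(): the state.
- robot.get_image(name): name is "scene" or "side" or "wrist"; returns the picture (420x560x3 uint8, red, green, blue); there is no depth.
- robot.camera_model(name): a dict with "fx", "fy", "cx", "cy" (pixels), "pose" (4x4, takes a point from camera to world coordinates). Camera axes: x right, y up, looking along -z (the intrinsics and any distortion apply to the point x, -y, -z); pixel columns grow to the right and rows downward; lengths in m; the calibration is good to about 2 mm. The wrist camera is an equidistant fisheye: a pixel r from the principal point sees the ray r / f radians off the axis. A picture is of the moment at which its call begins: read the wrist's pose just before it. camera_model takes no time and is no camera call; for the wrist camera it gives the pose at the moment of the call.
A pose or a line that the arm cannot do raises robot.Unreachable and nothing moves.
- robot.finish_job(): hands the job in, once; it reports no verdict.
The state is a dict: "t": time; "q": joint angles; "joint_vel": joint speeds; "effort": joint torques, N m; "ee_pos": TCP position; "tool_rot": TCP orientation; "ft_force": force on the tool from outside, world axes, zero at the start; "torque": the same for the moment, N m; "opening": finger opening in m.
Only numpy, scipy, OpenCV 4.12 (cv2) and the standard library are available. Lean on these libraries where they do the work, as an engineer would, in place of code of your own. Each camera call takes 0.05 s, during which the arm holds its last target. There are 200 camera calls.

## Working session

There is one attempt and no reset: what is moved stays moved. The work goes in short steps, each a Python script; the robot and the scene stay as the last script left them, time stands still between calls to the robot, and variables do not carry over. Pictures are saved under pics/ and viewed, about 8 in all and at most 12, crops included, and the job is handed in when it is done.

```bash
mkdir -p pics; ls
python3 - <<'E'
from cell import robot
import cv2,numpy as np
for n in ("scene","side"):
    im=robot.get_image(n); cv2.imwrite(f"pics/{n}0.png",im[:,:,::-1])
    m=robot.camera_model(n); print(n,{k:(np.round(v,4).tolist()) for k,v in m.items() if k!='name'})
a=cv2.imread("pics/scene0.png");b=cv2.imread("pics/side0.png")
cv2.imwrite("pics/scene0b.png",cv2.resize(a,(800,600),interpolation=cv2.INTER_CUBIC))
cv2.imwrite("pics/side0b.png",cv2.resize(b,(800,600),interpolation=cv2.INTER_CUBIC))
print(robot.get_state()['t'])
E
```

```text
pics
scene {'fx': 544.516, 'fy': 544.516, 'cx': 274.5135, 'cy': 208.5429, 'pose': [[0.8732, -0.3711, 0.3159, 0.9822], [0.4873, 0.6699, -0.5601, -1.0323], [-0.0037, 0.643, 0.7659, 1.3897], [0.0, 0.0, 0.0, 1.0]]}
side {'fx': 456.5602, 'fy': 456.5602, 'cx': 279.5905, 'cy': 208.1406, 'pose': [[-0.985, 0.1249, -0.1187, 0.2954], [-0.1717, -0.6533, 0.7374, 0.9298], [0.0146, 0.7468, 0.6649, 1.0161], [0.0, 0.0, 0.0, 1.0]]}
0.1
```

View pics/scene0b.png

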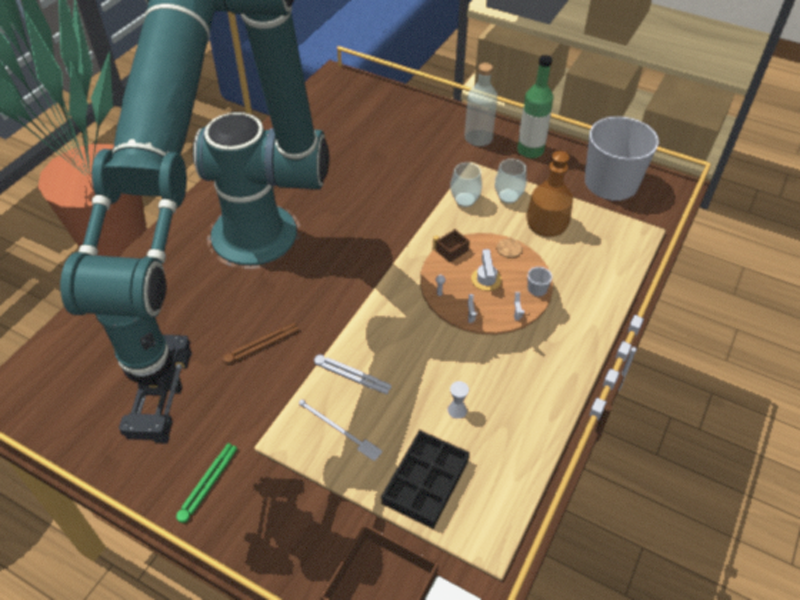

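View pics/side0b.png

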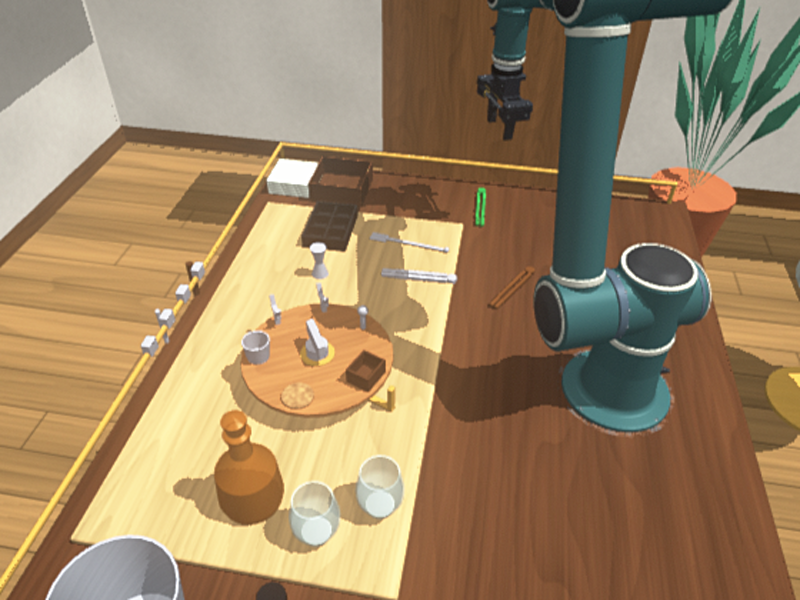

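Scene and side show the carousel (scene 487,280; side 318,357), the pointer (side 390,397), the two forks facing away from the robot's side, and the steel tong at scene (350,373) and side (420,276). I'll enlarge both.

Run:
```python
import cv2,numpy as np
def crop(n,x0,y0,w,h,s):
    a=cv2.imread(f"pics/{n}0.png")[y0:y0+h,x0:x0+w]
    a=cv2.resize(a,None,fx=s,fy=s,interpolation=cv2.INTER_CUBIC)
    for x in range((x0+9)//10*10,x0+w,10):
        cv2.line(a,((x-x0)*s,0),((x-x0)*s,6 if x%50 else 14),(0,0,255),1); 
        if x%20==0: cv2.putText(a,str(x),((x-x0)*s+2,16),0,.35,(0,0,255),1)
    for y in range((y0+9)//10*10,y0+h,10):
        cv2.line(a,(0,(y-y0)*s),(6,(y-y0)*s),(0,0,255),1); cv2.putText(a,str(y),(8,(y-y0)*s+4),0,.35,(0,0,255),1)
    return a
cv2.imwrite("pics/c1.png",crop("scene",285,155,110,85,7))
cv2.imwrite("pics/c2.png",crop("side",160,193,125,100,6))
t=np.zeros((600,800,3),np.uint8)
a=crop("scene",205,240,75,85,7)[:,:400]; b=crop("side",255,160,72,45,5)
a=crop("scene",205,240,75,85,6); t[:a.shape[0],:a.shape[1]]=a; t[:b.shape[0],800-b.shape[1]:][:, :]=b if True else 0
t[:a.shape[0],:440]=a[:,:440]
cv2.imwrite("pics/c3.png",t)
```

```text
(no output)
```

View pics/c1.png

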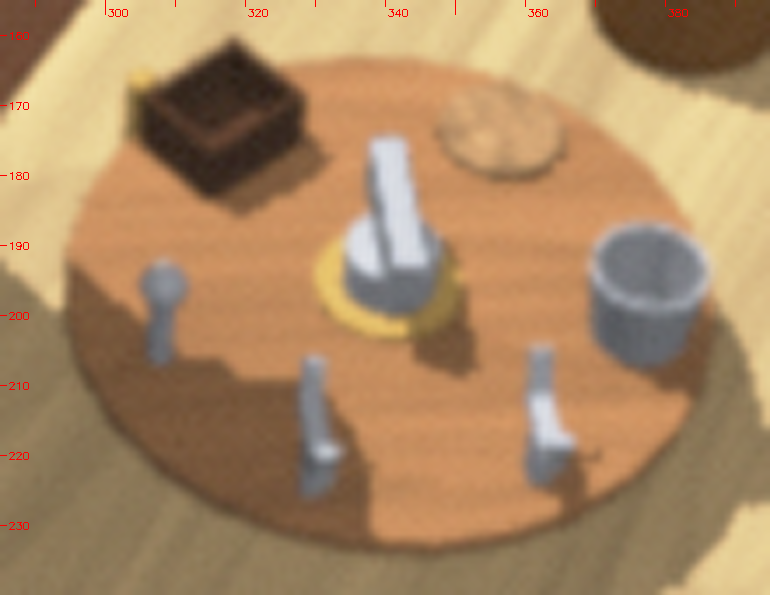

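View pics/c2.png

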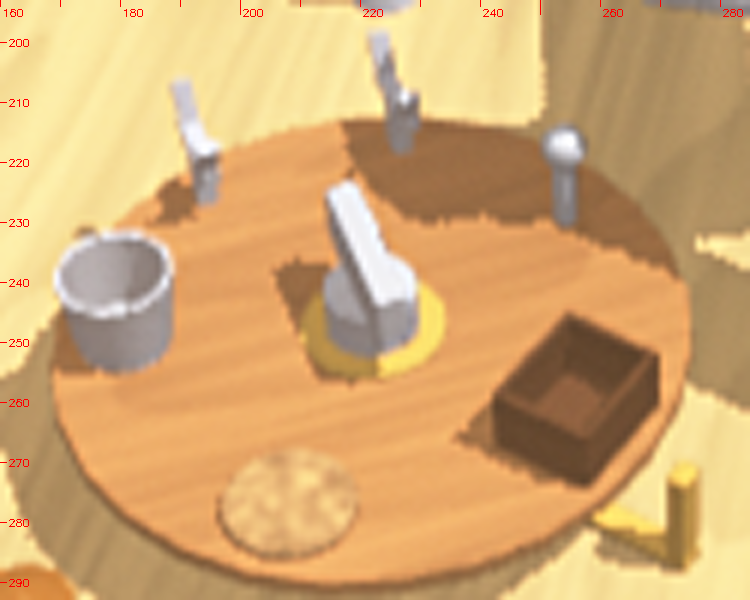

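View pics/c3.png

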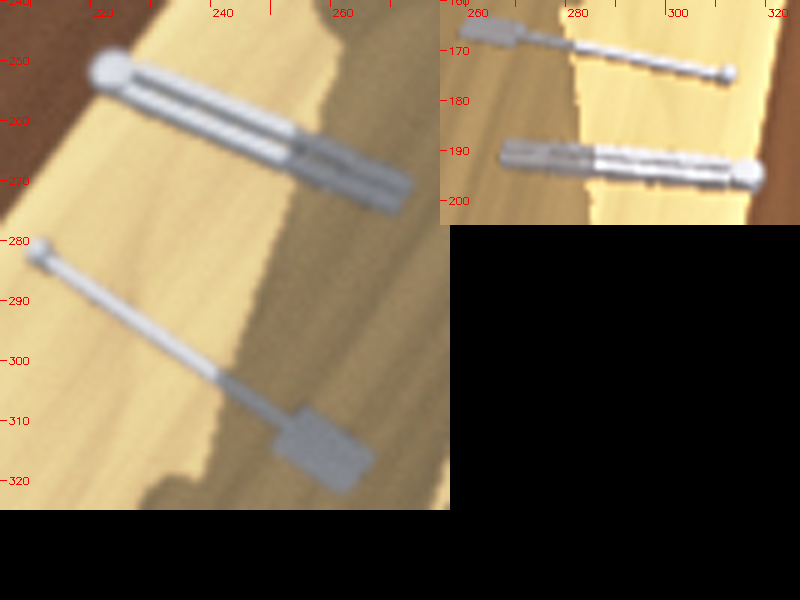

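The crops give sub-pixel readings for handle ends, ball, cork, cup, pointer top and the tong ends. Now a fit with the model, then check the plan's kinematics.

```bash
cat > h.py <<'E'
import numpy as np
from cell import robot
from scipy.optimize import least_squares
def proj(n,P,m=None):
    m=m or robot.camera_model(n); T=np.array(m['pose']); p=(np.atleast_2d(P)-T[:3,3])@T[:3,:3]
    x,y,z=p[:,0],-p[:,1],-p[:,2]
    if n=='wrist':
        r=np.hypot(x,y); k=np.arctan2(r,z)/r
    else: k=1/z
    return np.c_[m['cx']+m['fx']*x*k, m['cy']+m['fy']*y*k]
def Rz(psi):  # tool down, tool x axis (jaw direction) at world angle psi
    c,s=np.cos(psi),np.sin(psi)
    return np.array([[c,0,0],[s,0,0],[0,0,0]])+np.column_stack([[0,0,0],[0,0,0],[0,0,0]])
def down(psi, d=[0,0,-1]):
    # tool frame per robot: determined from start state; fingers axis is 'y'
    x=np.array([np.cos(psi),np.sin(psi),0]); y=np.array(d,float); z=np.cross(x,y)
    return np.column_stack([x,y,z])
def pol(r,a): return r*np.array([np.cos(a),np.sin(a)])
E
python3 - <<'E'
from h import *
st=robot.get_state(); print(np.round(st['tool_rot'],3).tolist(), st['ft_force'])
C=lambda u,v:(285+u/7,155+v/7); S=lambda u,v:(160+u/6,193+v/6)
obs=[('h+',C(389,141),S(345,186)),('h-',C(411,264),S(395,298)),('ball',C(164,284),S(565,146)),
('cork',C(501,133),S(288,503)),('cup',C(650,265),S(114,272)),('ptr',C(143,75),S(684,466))]
d=np.pi*2/5
def pts(p,sw):
    c=p[:2];ph,th,zc=p[2:]
    Z=lambda xy,z:np.r_[c+xy,z+.015]
    h=1 if sw else -1
    return [Z(pol(.04*h,th),.117),Z(pol(-.04*h,th),.117),Z(pol(.115,th+np.pi+4*d),.107),Z(pol(.115,th+np.pi+2*d),.064),
      Z(pol(.115,th+np.pi+d),zc),Z(pol(.171,ph+np.pi),.062)]
ms={n:robot.camera_model(n) for n in('scene','side')}
def res(p,sw):
    P=np.array(pts(p,sw)); 
    return np.r_[proj('scene',P,ms['scene'])-[o[1] for o in obs],proj('side',P,ms['side'])-[o[2] for o in obs]]
best=None
for sw in(0,1):
  for t in np.arange(0,6.3,.7):
    for f in np.arange(0,6.3,1.5):
      r=least_squares(lambda p:res(p,sw).ravel(),[.6,0,f,t,.1],loss='soft_l1')
      if best is None or r.cost<best[0].cost: best=(r,sw)
r,sw=best; p=r.x; print('carousel',np.round(p,4),'rel deg',np.degrees(p[3]-p[2])%360,'cost',r.cost); print(np.round(res(p,sw),1).tolist())
def tri(a,b,z):
    f=lambda q:np.r_[(proj('scene',[*q,z],ms['scene'])-a).ravel(),(proj('side',[*q,z],ms['side'])-b).ravel()]
    r=least_squares(f,[.5,-.3]); return r.x,np.round(r.fun,1)
hi=tri((220.5,250.5),(320,194.6),.021); ti=tri((271.7,272.5),(267,190.6),.021); print('tong',hi,ti,np.linalg.norm(hi[0]-ti[0]),(hi[0]+ti[0])/2)
print('spoon',tri((210,281.7),(255+(735-440)/5,160+73/5),.019))
print('spoonbowl',tri((265,319),(255+(460-440)/5,160+28/5),.019))
E
```

```text
[[0.441, -0.001, 0.897], [-0.897, 0.002, 0.441], [-0.002, -1.0, 0.0]] [-0.50676401 -0.089312    0.06450487]
carousel [0.5946 0.0795 5.9148 8.4147 0.103 ] rel deg 143.23462196278385 cost 43.68922361178214
[[2.0, 17.4], [-4.5, -18.9], [-1.4, -0.5], [-0.6, -1.5], [-1.1, 0.2], [-1.5, -0.2], [-1.1, -0.7], [-0.9, -0.1], [-0.3, -0.0], [-0.5, 0.0], [-0.2, -0.2], [-0.3, 0.4]]
tong (array([ 0.35233696, -0.26179955]), array([-0.9,  0.2, -0.9,  1. ])) (array([ 0.53142712, -0.253697  ]), array([-0.2,  0. , -0.2,  0.1])) 0.17927336116016082 [ 0.44188204 -0.25774827]
spoon (array([ 0.38572981, -0.37057559]), array([-0.9,  0.2, -0.9,  1. ]))
spoonbowl (array([ 0.58982611, -0.39587392]), array([-0.2, -0.4, -0.4, -0.6]))
```

Run:
```python
from h import *
import cv2
C=lambda u,v:(285+u/7,155+v/7); S=lambda u,v:(160+u/6,193+v/6)
a=np.array([C(389,141),C(411,264),C(164,284),C(501,133),C(650,265),C(143,75)])
b=np.array([S(395,298),S(345,186),S(565,146),S(288,503),S(114,272),S(684,466)])
d=np.pi*2/5
def pts(p):
    c=p[:2];ph,th,zc=p[2:5]
    Z=lambda xy,z:np.r_[c+xy,z+.015]
    return np.array([Z(pol(-.04,th),.117),Z(pol(.04,th),.117),Z(pol(.115,th+np.pi+4*d),.107),Z(pol(.115,th+np.pi+2*d),.064),
      Z(pol(.115,th+np.pi+d),zc),Z(pol(.171,ph+np.pi),.062)])
ms={n:robot.camera_model(n) for n in('scene','side')}
f=lambda p,sw:np.r_[proj('scene',pts(p),ms['scene'])-(a[[1,0,2,3,4,5]] if sw else a),proj('side',pts(p),ms['side'])-(b[[1,0,2,3,4,5]] if sw else b)]
r=min((least_squares(lambda p:f(p,sw).ravel(),[.5946,.0795,-.3684,2.1315,.103]) for sw in(0,1)),key=lambda r:r.cost)
p=r.x; print(np.round(p,4),np.degrees(p[3]-p[2]),r.cost); print(np.round(r.fun.reshape(-1,2),1).tolist())
np.save('car.npy',p)
psi=p[3]-np.pi/2; print('psi',psi)
pos=np.r_[p[:2],.25]
print(robot.ik(pos,down(psi)),robot.ik(pos,down(psi+np.pi)))
q=robot.ik(pos,down(psi)); print(robot.get_state()['t'])
robot.goto(pos,down(psi)); s=robot.get_state(); print(s['t'],s['q'],s['ee_pos'])
m=robot.camera_model('wrist'); im=robot.get_image('wrist')[:,:,::-1].copy()
np.save('w1.npy',m['pose']); cv2.imwrite('pics/w1raw.png',im)
big=cv2.resize(im,(800,600),interpolation=cv2.INTER_CUBIC); k=800/560
for u in proj('wrist',pts(p),m): cv2.drawMarker(big,tuple(int(v) for v in u*k),(255,0,255),0,12,1)
cv2.imwrite('pics/w1.png',big); print(np.round(proj('wrist',pts(p),m)*k).tolist())
```

```text
[ 0.5956  0.0792 -0.3713  2.1364  0.1031] 143.68169407433692 7.646364111845912
[[-0.9, 0.0], [-1.2, -1.2], [-1.1, -0.2], [-0.5, -1.4], [-0.8, 0.2], [-1.2, -0.1], [-1.4, -0.7], [-1.2, -0.3], [-0.7, -0.2], [-0.6, -0.1], [-0.5, -0.2], [-0.8, 0.4]]
psi 0.5656248574942238
[ 9.07541522e-02  1.33874615e-01  1.78406440e+00 -4.44089210e-16
  1.22365364e+00 -4.74870705e-01] None
0.1
2.7417 [ 8.94332045e-02  1.33965325e-01  1.78390421e+00 -2.61249932e-04
  1.22360386e+00 -4.74788174e-01] [0.59576901 0.07834619 0.25003077]
[[392.0, 369.0], [392.0, 226.0], [212.0, 353.0], [500.0, 135.0], [570.0, 350.0], [235.0, 72.0]]
```

View pics/w1.png

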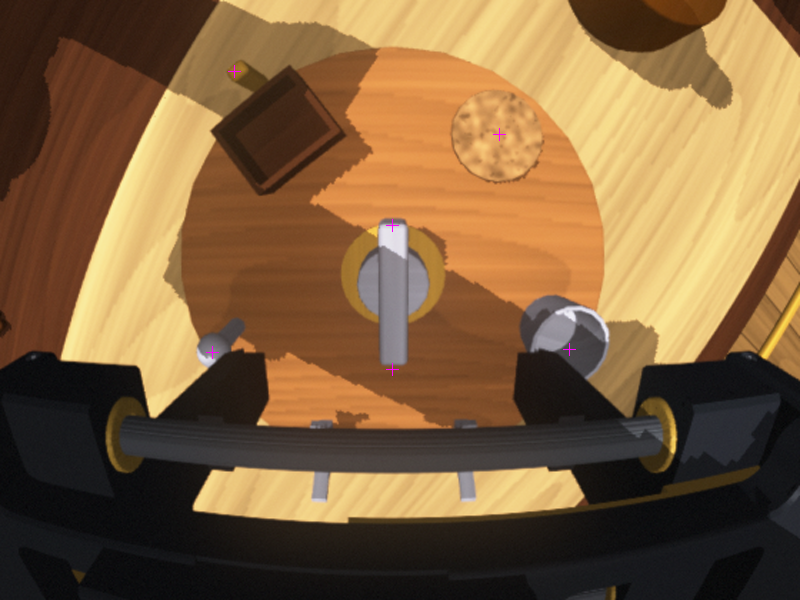

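The wrist view agrees with the fit to about 2 mm: the handle ends are at (393,219) and (393,365), with 226 and 369 predicted. I'll nudge the centre, then grip, press and turn by −143.7°.

Run:
```python
from h import *
p=np.load('car.npy'); c=p[:2]+pol(.0012,p[3]); psi=p[3]-np.pi/2
def S(l): s=robot.get_state(); print(l,round(s['t'],2),np.round(s['ee_pos'],4),'F',np.round(s['ft_force'],1),'T',np.round(s['torque'],2),'op',round(s['opening'],4),'q6',round(s['q'][5],3)); return s
robot.grip(.05)
robot.line_to([*c,.150],down(psi),speed=.12)
if robot.line_to([*c,.131],speed=.06,stop_force=6): S('touch'); raise SystemExit
S('at'); robot.grip(0); S('gripped')
x=robot.get_state()['ee_pos']
print(robot.line_to([x[0],x[1],.1155],speed=.04,stop_force=25)); s=S('pressed')
if s['ee_pos'][2]<.1195:
    q0=np.array(s['q']); D=p[3]-p[2]; n=6
    for i in range(1,n+1):
        q=q0.copy(); q[5]+=D*i/n; robot.set_joints(q); s=S(i)
        if abs(s['torque']).max()>4 or abs(s['ft_force']).max()>45: print('abort');break
```

```text
at 4.95 [0.5944 0.0802 0.1303] F [-0.3 -0.2 -0.3] T [-0.   -0.17  0.  ] op 0.0499 q6 -0.473
gripped 5.56 [0.5956 0.0806 0.1313] F [ 2.3  2.8 -1.4] T [ 0.25 -0.52  0.02] op 0.0159 q6 -0.473
False
pressed 6.1 [0.5958 0.0806 0.1175] F [-3.8  1.3 11. ] T [0.06 0.57 0.06] op 0.0155 q6 -0.473
1 6.58 [0.5958 0.08   0.1193] F [-2.5 -1.1  9.5] T [-0.2   0.5   0.21] op 0.0173 q6 -0.055
2 7.07 [0.5953 0.081  0.1192] F [-3.4  2.4  9.7] T [0.33 0.78 0.08] op 0.0157 q6 0.364
3 7.55 [0.5952 0.0811 0.1192] F [-4.8  1.9 10.6] T [ 0.34  0.78 -0.16] op 0.0156 q6 0.782
4 8.03 [0.5961 0.0817 0.1195] F [-3.4  4.   9. ] T [0.79 0.48 0.17] op 0.0171 q6 1.199
5 8.52 [0.597  0.0813 0.12  ] F [-1.1  2.2 10.6] T [0.59 0.22 0.12] op 0.0158 q6 1.617
6 9.0 [0.5969 0.0807 0.1199] F [-2.7  0.2  9.6] T [ 0.22  0.17 -0.17] op 0.0156 q6 2.036
```

Run:
```python
from h import *
import cv2
a=robot.get_image('scene')[:,:,::-1]; b=robot.get_image('side')[:,:,::-1]
cv2.imwrite('pics/s2.png',a);cv2.imwrite('pics/d2.png',b)
o=np.hstack([cv2.resize(a[140:250,270:410],(400,314),interpolation=2),cv2.resize(b[185:300,150:290],(400,314),interpolation=2)])
cv2.imwrite('pics/v2.png',o)
```

```text
(no output)
```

View pics/v2.png

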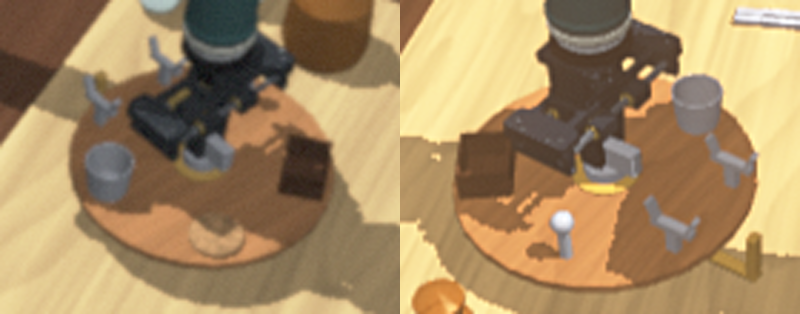

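The table turned with the handle, and the pointer now sits by the two forks. I'll let the handle rise, open, back off and measure.

Run:
```python
from h import *
import cv2
p=np.load('car.npy')
s=robot.get_state(); x=s['ee_pos']
robot.line_to([x[0],x[1],.1325],speed=.04); s=robot.get_state(); print(s['ee_pos'],s['ft_force'],s['torque'])
robot.grip(.05); robot.hold(.3)
robot.line_to([x[0],x[1],.25],speed=.15); robot.hold(.3)
s=robot.get_state(); print(s['t'],s['ee_pos'],s['ft_force'])
m=robot.camera_model('wrist'); im=robot.get_image('wrist')[:,:,::-1].copy(); np.save('w2.npy',m['pose'])
cv2.imwrite('pics/w2raw.png',im); k=800/560
big=cv2.resize(im,(800,600),interpolation=2)
c=p[:2]+pol(.0012,p[3]); th=p[2]; d=2*np.pi/5
P=[[*(c+pol(r,th)),.132] for r in(-.04,.04)]+[[*(c+pol(.115,th+np.pi+i*d)),z] for i,z in((2,.079),(4,.122))]+[[*(c+pol(-.171,th)),.077]]
for u in proj('wrist',P,m): cv2.drawMarker(big,tuple(int(v) for v in u*k),(255,0,255),0,12,1)
print(np.round(proj('wrist',P,m)*k).tolist())
cv2.imwrite('pics/w2.png',big)
```

```text
[0.59684165 0.08063545 0.13103484] [ 4.56518751  1.44589382 -8.08419702] [ 0.3452696  -0.78917649 -0.13597741]
11.8167 [0.5965012  0.08064881 0.24895372] [-0.82545608  0.70191506  0.08431198]
[[391.0, 375.0], [391.0, 232.0], [499.0, 139.0], [211.0, 357.0], [390.0, 493.0]]
```

View pics/w2.png

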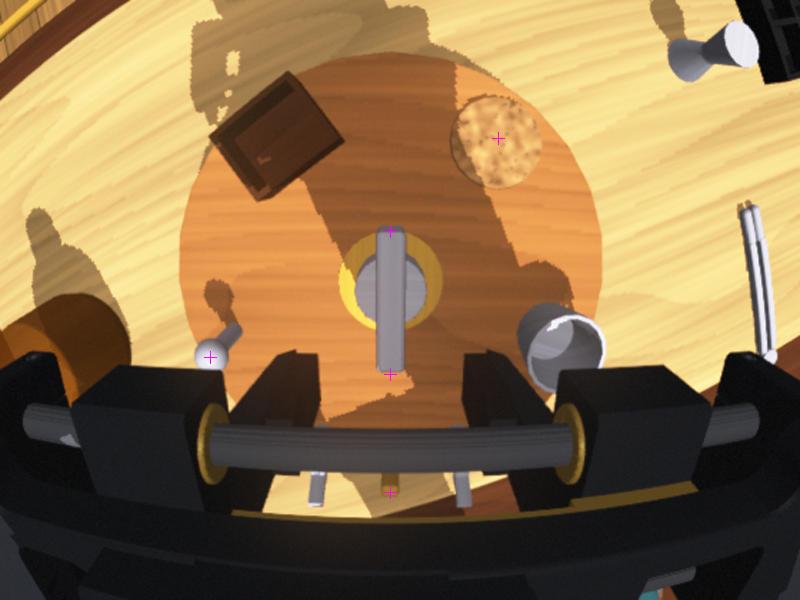

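Handle ends are at (391,227) and (391,372). The pointer (390,490) is in line with the bar, and the forks lie either side of it (317 and 462), so the table is locked at the pointer with the handle up. Now the tong.

Run:
```python
from h import *
import cv2
h=np.array([.35234,-.2618]);t=np.array([.53143,-.2537]); c=(h+t)/2; a=np.arctan2(*(t-h)[::-1])
psi=a-np.pi/2
robot.goto([*c,.17],down(psi)); robot.hold(.2)
s=robot.get_state(); print(s['t'],s['ee_pos'],s['q'])
m=robot.camera_model('wrist'); im=robot.get_image('wrist')[:,:,::-1].copy(); np.save('w3.npy',m['pose']); cv2.imwrite('pics/w3raw.png',im)
k=800/560; big=cv2.resize(im,(800,600),interpolation=2)
n=np.array([-np.sin(a),np.cos(a)])
P=[[*h,.021],[*t,.021],[*(c+.012*n),.027],[*(c-.012*n),.027]]
for u in proj('wrist',P,m): cv2.drawMarker(big,tuple(int(v) for v in u*k),(255,0,255),0,12,1)
print(np.round(proj('wrist',P,m)*k).tolist()); cv2.imwrite('pics/w3.png',big)
```

```text
13.4833 [ 0.44262964 -0.25720555  0.17029012] [-5.75129140e-01  3.48675148e-02  2.04653065e+00  1.40079012e-04
  1.05962473e+00  9.49060771e-01]
[[390.0, 420.0], [390.0, 138.0], [369.0, 292.0], [410.0, 292.0]]
```

View pics/w3.png

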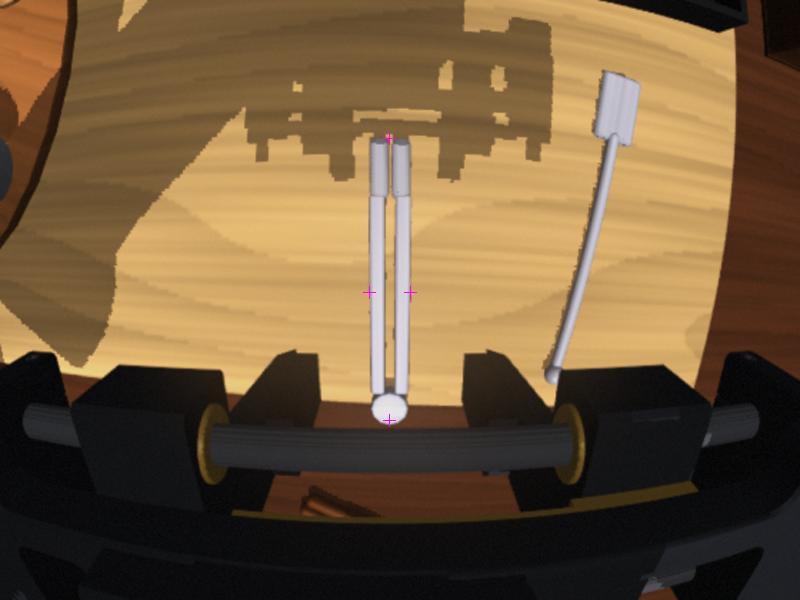

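The markers sit on the tong ends (390,138) and (390,420) and on its edges (370 and 410). Gripping.

Run:
```python
from h import *
import cv2
h=np.array([.35234,-.2618]);t=np.array([.53143,-.2537]); c=(h+t)/2; a=np.arctan2(*(t-h)[::-1])
psi=a-np.pi/2
def S(l): s=robot.get_state(); print(l,round(s['t'],2),np.round(s['ee_pos'],4),'F',np.round(s['ft_force'],1),'op',round(s['opening'],4)); return s
robot.line_to([*c,.07],down(psi),speed=.12)
print(robot.line_to([*c,.0425],speed=.06,stop_force=6)); S('down')
robot.grip(0); s=S('grip'); z0=s['ee_pos'][2]
robot.line_to([*c,.22],speed=.15); robot.hold(.2); s=S('lift')
np.save('z0.npy',z0)
if s['opening']>.015:
    ph=-.3713; sv=np.array([.5958,.0803])+pol(.115,ph+np.pi)
    robot.goto([*sv,.22],down(ph)); 
    robot.line_to([*sv,z0+.095+.02],down(ph),speed=.1); robot.hold(.3); S('above')
    a=robot.get_image('scene')[:,:,::-1]; b=robot.get_image('side')[:,:,::-1]
    o=np.hstack([cv2.resize(a[130:250,260:400],(400,343),interpolation=2),cv2.resize(b[200:320,190:330],(400,343),interpolation=2)])
    cv2.imwrite('pics/v4.png',o)
```

```text
False
down 15.12 [ 0.4417 -0.2576  0.0421] F [-0.3 -0.2 -0.9] op 0.0501
grip 15.63 [ 0.442  -0.2578  0.0427] F [-0.9  0.2  1.1] op 0.0235
lift 17.17 [ 0.4414 -0.2575  0.219 ] F [ 0.6  0.3 -0.8] op 0.0234
above 19.67 [0.4891 0.1221 0.1584] F [ 0.1  0.7 -1.2] op 0.0235
```

View pics/v4.png

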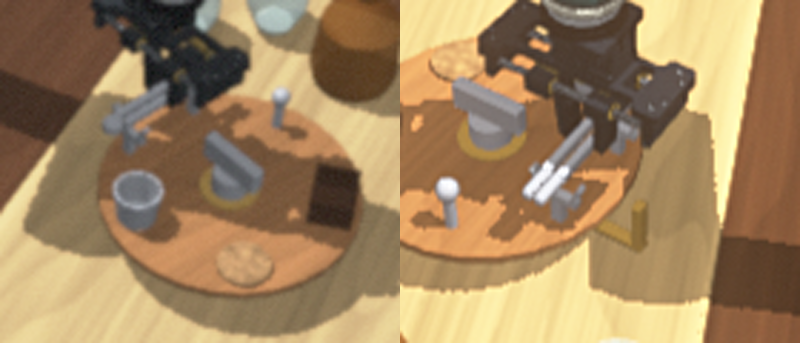

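The tong is over both forks, pointing along the rest. Lowering slowly with a force stop.

Run:
```python
from h import *
import cv2
z0=float(np.load('z0.npy'))
def S(l): s=robot.get_state(); print(l,round(s['t'],2),np.round(s['ee_pos'],4),'F',np.round(s['ft_force'],1),'T',np.round(s['torque'],2),'op',round(s['opening'],4)); return s
x=np.array([.4888,.122])
hit=robot.line_to([*x,z0+.095-.004],speed=.02,stop_force=2.5); s=S(hit)
print('dz from nominal',s['ee_pos'][2]-z0-.095)
if abs(s['ee_pos'][2]-z0-.095)<.006:
    robot.grip(.045); robot.hold(.3); S('open')
    robot.line_to([*x,.22],speed=.1); S('up')
    q=np.array(robot.get_state()['q']); q[0]-=.9; robot.set_joints(q); robot.hold(.3); S('away')
    a=robot.get_image('scene')[:,:,::-1]; b=robot.get_image('side')[:,:,::-1]
    cv2.imwrite('pics/s5.png',a);cv2.imwrite('pics/d5.png',b)
    o=np.hstack([cv2.resize(a[130:250,280:400],(400,400),interpolation=2),cv2.resize(b[185:305,175:295],(400,400),interpolation=2)])
    cv2.imwrite('pics/v5.png',o)
```

```text
True 20.69 [0.4886 0.122  0.1377] F [-0.5  0.1  4.3] T [-0.03 -0.05 -0.04] op 0.0236
dz from nominal -5.766054251210573e-05
open 21.49 [0.4876 0.1218 0.1366] F [ 0.1 -0.5 -0.8] T [ 0.01 -0.08 -0.05] op 0.045
up 22.48 [0.4883 0.1219 0.2192] F [ 0.4  1.1 -0.4] T [-0.05 -0.   -0.05] op 0.0449
away 24.38 [ 0.3994 -0.3062  0.2193] F [0.8 0.1 0.7] T [-0.    0.05  0.02] op 0.0448
```

View pics/v5.png

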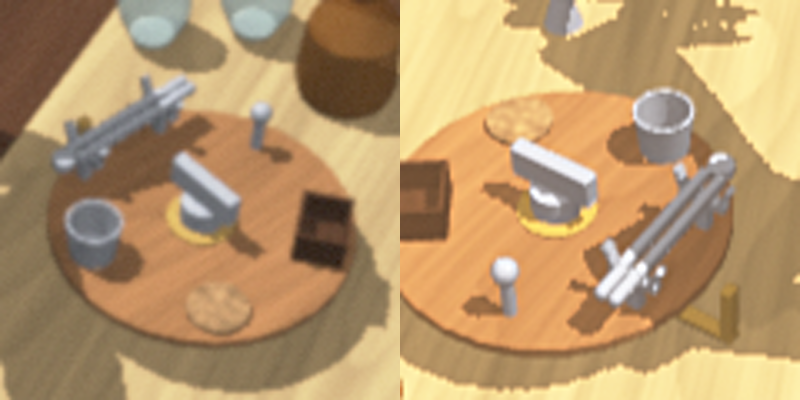

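The tong lies on both saddles between the prongs: in the left view it runs from (65,160) to (185,85) with prongs on both sides. Contact came at exactly the nominal saddle height, and the robot is clear. Handing in.

```bash
python3 -c "
from cell import robot
robot.finish_job(); print(robot.get_state()['t'])"
```

```text
the job is handed in; nothing more can be done
the job is handed in; nothing more can be done
```

The job is done and handed in. The last clock reading before that was about 24 s of the 72 s allowed.

**What I did:** I located the carousel and tong from the scene and side cameras and confirmed both with the wrist camera. I gripped the bar handle, pressed it, turned the table about −144°, and let the handle up so the rest locked at the pointer. I then picked up the steel tong, lowered it onto both forks with a force stop, released it and moved clear.

**What the checks showed:**
- **Rest position:** after release, the wrist picture showed the bar and pointer in line to within about 1 pixel. The bar's apparent length matched the handle being fully up.
- **Tong:** it touched down within 0.1 mm of the nominal saddle height, at about 4 N. The last pictures showed it on both saddles between the prongs, with the pointer still beside the rest.
- **Bystanders:** those in view in the last pictures stood in place, though I did not measure them.

**Disagreements:**
- The wrist camera and the fixed-camera fit differed by about 2 mm, within the stated calibration.
- While turning, the measured press was about 11–12 mm rather than the planned 15, but the table turned freely at low torque.

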